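Hang the cutlery basket at the blower and hold the dead-man button half down

TASK

Hook the blue cutlery basket onto the upper bar of the drying rail at its open right-hand end, slide it along until the middle of its hook is within a centimetre of the green pointer, and let go of it there. Then push the red dead-man button half-way down (white ring level with the black collar, 10 mm in, within 3 mm) and finish with the gripper still holding it there. Leave the two spice jars standing where they are.

Things in the scene. Friction and masses are not known exactly. Their poses are not given: they have to be found in the camera images.
- drying_rail: White and steel drying rail, fixed. Origin: underside centre of its foot plate (420 mm along y, x = -40 to +65, 12 mm thick). x points away from the robot, y along the bars to the robot's left; may stand turned a little. Upper flat bar along y at x = 0: 8 mm thick, z = 121 to 145 mm, between posts (16 mm thick, 155 high) at y = -190 and +190. Lower bar: same x, z = 35 to 51 mm.
- open_end (a point): Point on the upper bar's top edge (rail frame 0, -125, 145 mm), middle of its open right-hand end, y = -180 to -65 mm, where the basket is hooked on. Hook on here with the basket's x along the rail's x: in front of the bar, hook raised 30 mm or more, go back until the slot is over the bar, then lower until the bridge rests on the bar. Axes as the rail.
- guard_start (a point): Right-hand end of the aluminium guard strip behind the upper bar (rail frame 30, -65, 138 mm, on the underside). The strip runs from here to y = +190 mm: flange x = 17 to 44, z = 138 to 145 mm, rear web x = 40 to 44. The basket's toe runs below the flange with 13 mm of play, so along the strip the basket can be neither hooked on nor lifted off. Axes as the rail.
- basket: Blue cutlery basket (0.11 to 0.23 kg, loose, two teaspoons fixed in it) with a hook at its back; starts upright on the counter. Origin: underside centre; x points to its back, the hook side. Basket x = -26 to 30, y = -36 to 36, z = 0 to 60 mm, spoons to 95. A strap rises at the back, rear face x = 30. Hung and let go, it leans about 0.05 rad, its back on the lower bar, underside 25 mm up.
- hook (a point): Middle of the hook's bridge, on its underside, at (38, 0, 120) mm of the basket; over the bar at 145 mm when hung. All hook parts are 28 mm wide in y. Bridge z = 120 to 128; behind it a leg, x = 46 to 50, down to z = 96; the slot for the bar is x = 30 to 46 mm. From the leg's foot a toe points back to x = 68, z = 96 to 100 mm.
- grip (a point): Point in the basket's white grip block, at (26, 0, 153) mm of the basket. The block is 16 mm (x) by 26 mm (y), z = 127 to 173 mm, on top of the bridge; grasp it from above, best across y. Keep fingertips above z = 130 mm of the basket.
- blower: White blower pod with a green nozzle ring on a black foot, fixed just behind the rail, at the place along the rail where the basket has to hang; that place varies. Axes as the rail; origin on the counter under the upper bar. Beware: wall cabinets hang over the counter behind it, from 0.57 m up and about 0.6 m from the robot on, in the way of a high or stretched-out wrist or elbow.
- pointer (a point): Tip of the blower's flat green pointer (12 mm wide), on the guard strip, 25 mm behind the middle of the upper bar and 150.5 mm above the counter; its y along the rail is the mark. Axes as the rail.
- button_box: Grey dead-man button box, fixed, 84 x 84 mm, top at z = 49 mm; its black collar, 52 mm across, ends at z = 56 mm. Origin: underside centre. A red plunger, 36 mm across, stands 26 mm out of the collar, with a thin white ring 10 mm above the collar. Stands at the robot's left or right; the basket starts on the other side.
- plunger_top (a point): Centre of the top face of the red plunger, 82 mm above the counter when released; it moves down with the plunger.
- plunger (a joint): Travel of the red plunger in m: 0 released (up), 0.020 fully down; pushed straight down. A spring pushes back with about 4 N at 0, 9 N at 0.010 (half travel) and 14 N at 0.020; it springs up when let go.
- pepper_jar: Spice jar, black lid with a green top, 44 mm diameter, 105 mm high, loose, on the counter in front of the rail. Origin: underside centre. A bystander: leave it.
- paprika_jar: Spice jar with a green lid, 46 mm diameter, 106 mm high, loose, on the counter in front of the rail. Origin: underside centre. A bystander: leave it.

How it is judged:
By the outcome, as a careful person would: the job done as asked, in the order asked, and still so for the second after the job is handed in, while the arm keeps its last pose, push and grip.
It also fails if it takes over 61 s, if anything falls off the work surface, if the arm or the gripper's body presses on something with over 40 N, if the wrist force passes 120 N, or if a joint passes its speed limit or range.

ROBOT

A 6-joint arm with a two-finger parallel gripper is mounted at the origin on a cart in front of the work surface, level with it; the furniture and walls round the work are solid. World frame = base frame: x ahead of the robot, y to its left, z up, the work surface at z = 0. Lengths are in m, angles in rad, forces in N, time in s.
With the tool pointing down it reaches from about 0.375 to 0.975 m from the base axis. Payload 3.8 kg.
Tool frame: the origin (TCP) lies between the finger pads; the fingertips stand 8 mm ahead of it and the grasp point (between the pads) lies 11 mm behind it; z points along the fingers, y is the line along which they close (so a half turn about z gives the same grasp; the last joint's range is limited). The gripper opens to 88 mm and grips with 3 to 60 N. Pads are 18 mm wide; open, the fingers measure 123 mm over their backs; the gripper's body (75 mm by 187 mm) begins 45 mm behind the grasp point.
Start: joints at [1.24, 0.264, 1.604, -0, 1.274, -0.037], TCP at [0.195, 0.646, 0.247] pointing down, gripper open.
Joint ranges: [-2.63, 2.63], [-0.94, 2.18], [0.31, 2.57], [-1.31, 4.45], [0, 2.66], [-2.55, 2.55]. Speed limits (rad/s): [2.57, 2.57, 3.14, 3.14, 3.14, 3.14].

INTERFACE

Orientations are given as a unit quaternion [x, y, z, w].
In Python, from plant import r gives the robot as it stands.
- The arm moves only by the shell command python3 shift.py 'ROWS' [FORCE]. ROWS is a JSON list of rows, 1 to 20 of them, each an object with the fields finger_gap (the opening from 0.0 (shut) to 1.0 (fully open)), d (a list: dx, dy, dz in cm), twist (a turn about the tool's z in units of 0.25 rad); a field left out counts as zero (the opening has to be given); each row is the pose to reach, as a shift and turn from the pose commanded when the command began, along the tool's axes at that moment; what a row does not reach only later rows make up. A row lasts 1/8 s, in which the tool goes at most 0.0625 m and 0.188 rad, less where a joint would pass 70% of its speed; a pose out of reach is approached as far as the arm can. The fingers move at their own pace and stop on an object; FORCE is the grip in N (left out, the last holds). Time passes only in rows, so rows that do not move let the fingers close. It prints the time, the measured TCP pose, the force, the opening and the grip force at its end. Input that does not fit is refused with a message, and nothing moves.
- r.get_state(): the state, without advancing time (a new reading comes with each control period).
- r.get_image(name): name is "scene" or "top" or "wrist"; returns the picture (400x640x3 uint8, red, green, blue); there is no depth.
- r.camera_model(name): a dict with "fx", "fy", "cx", "cy" (pixels), "k1" (the pictures are not rectified: a ray, as slopes to the right and down, at radius r is drawn at 1 + k1 r^2 times it, then the intrinsics apply), "extrinsics" (4x4, takes a point from world to camera coordinates); the wrist camera has in their place "tool_from_camera" (4x4, takes a point from camera to tool coordinates, whose origin is the TCP and whose axes are the flange's). Camera axes: x right, y down, z forward; pixel columns grow to the right and rows downward; lengths in m; the calibration is good to about 2 mm. A picture is of the moment at which its call begins: read the wrist's pose just before it. camera_model takes no time and is no camera call.
- r.sign_off(): hands the job in; it is judged then, once.
The state is a dict: "t": time; "q": joint angles; "qvel": joint speeds; "effort": joint torques, N m; "tcp_pos": TCP position; "tool_rot": TCP orientation; "contact_force": force on the tool from outside, world axes, zero at the start; "torque": the same for the moment, N m; "gripper_width": opening from 0.0 (shut) to 1.0 (fully open); "grasp_force": force on a finger pad.
Only numpy, scipy, OpenCV 4.12 (cv2) and the standard library are available. Lean on these libraries where they do the work, as an engineer would, in place of code of your own. Each camera call takes 0.05 s, during which the arm holds its last target. There are 200 camera calls.

## Working session

There is one attempt and no reset: what is moved stays moved. The work goes in short steps, Python scripts to look and compute and a shell command to move; the robot and the scene stay as the last step left them, time stands still between calls to the robot, and variables do not carry over. Pictures are saved under pics/ and viewed, at most 13 in all, crops included, and the job is handed in when it is done.

```bash
ls; mkdir -p pics; cat > h.py <<'E'
import numpy as np,cv2
from plant import r
def snap(n,f):
    im=r.get_image(n); cv2.imwrite(f'pics/{f}.png',im[:,:,::-1]); return im
E
python3 - <<'E'
from h import *
print(r.get_state())
a=snap('scene','s0');b=snap('top','t0')
for n in('scene','top','wrist'): print(r.camera_model(n))
E
```

```text
pics
plant.py
shift.py
{'t': 0.0, 'q': array([ 1.24011342e+00,  2.64717157e-01,  1.60534666e+00, -2.36864151e-05,
        1.27369339e+00, -3.68954333e-02]), 'qvel': array([-0.00093818,  0.00031028, -0.00048284,  0.00095492, -0.00133228,
        0.00023028]), 'effort': array([-3.04519726e-04, -5.02128339e+01, -3.56861079e+01,  7.27038598e-02,
        2.94082984e-02, -1.77043025e-04]), 'tcp_pos': array([0.19525103, 0.6454329 , 0.245427  ]), 'tool_rot': array([ 1.46362504e-01,  9.89230431e-01, -1.06611996e-03, -1.86663217e-04]), 'contact_force': array([ 0.07847224,  0.08054912, -0.00873967]), 'torque': array([-0.0505489 ,  0.05392127,  0.03080122]), 'grasp_force': 0.0, 'gripper_width': 0.9962071780960079}
{'fx': 478.16238291989555, 'fy': 478.16238291989555, 'cx': 319.18416577329674, 'cy': 192.22439247436165, 'k1': 0.035993460825119554, 'extrinsics': array([[ 0.67999548, -0.73315022, -0.00984324, -0.32973384],
       [-0.47824084, -0.43331157, -0.76388925,  0.32131261],
       [ 0.55578039,  0.52414868, -0.64527229,  1.01926226],
       [ 0.        ,  0.        ,  0.        ,  1.        
[... 189 characters left out ...]
01504437,  0.02077337],
       [-0.9930913 , -0.01518196, -0.11635795,  0.46659117],
       [ 0.11609947,  0.01692391, -0.9930934 ,  1.38700182],
       [ 0.        ,  0.        ,  0.        ,  1.        ]])}
{'fx': 302.6645806915894, 'fy': 302.6645806915894, 'cx': 314.1355637427554, 'cy': 195.42449568470857, 'k1': -0.02979957954812092, 'tool_from_camera': array([[ 8.28662230e-04, -9.57720731e-01, -2.87698303e-01,
         7.50191343e-02],
       [ 9.99998544e-01,  3.64413833e-04,  1.66721296e-03,
         2.66872626e-04],
       [-1.49188318e-03, -2.87699266e-01,  9.57719639e-01,
        -1.38460233e-01],
       [ 0.00000000e+00,  0.00000000e+00,  0.00000000e+00,
         1.00000000e+00]])}
```

View pics/s0.png

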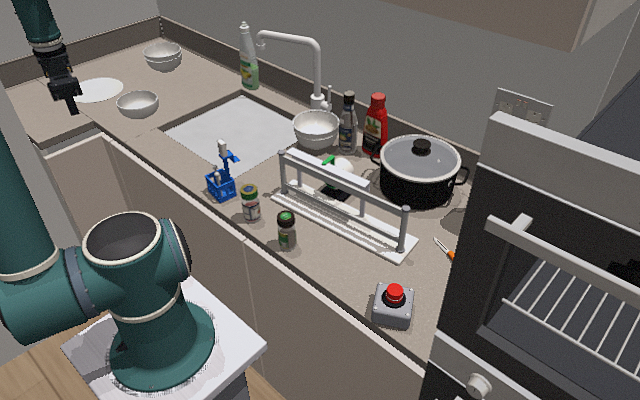

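View pics/t0.png

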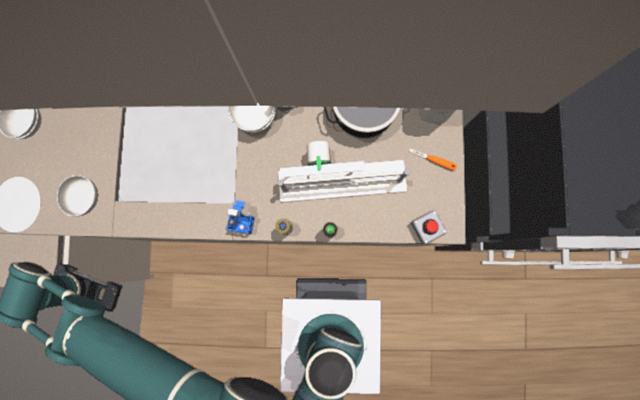

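Scene view: the basket is at (220,185), the rail's post tops at (282,152) and (405,208), the pointer near (330,160) and the button at (395,291). Top view: the basket is at (240,218), the rail spans 280–405, the pointer is at (319,163), the button at (430,228) and the jars at (283,227) and (330,229).

```bash
cat >> h.py <<'E'
def ray(n,uv,state=None):
    m=r.camera_model(n); x=np.array([(uv[0]-m['cx'])/m['fx'],(uv[1]-m['cy'])/m['fy']]); u=x.copy()
    for _ in range(20): u=x/(1+m['k1']*(u@u))
    d=np.array([u[0],u[1],1.])
    if n=='wrist':
        from scipy.spatial.transform import Rotation as R
        Rt=R.from_quat(state['tool_rot']).as_matrix(); T=m['tool_from_camera']
        return state['tcp_pos']+Rt@T[:3,3], Rt@T[:3,:3]@d
    E=m['extrinsics']; Rc=E[:3,:3]; return -Rc.T@E[:3,3], Rc.T@d
def plane(n,uv,z,s=None):
    o,d=ray(n,uv,s); return o+d*(z-o[2])/d[2]
def tri(a,b):
    A=[];B=[]
    (o,d),(p,e)=a,b
    t=np.linalg.lstsq(np.c_[d,-e],p-o,rcond=None)[0]
    P,Q=o+d*t[0],p+e*t[1]; return (P+Q)/2,np.linalg.norm(P-Q)
def proj(n,P):
    m=r.camera_model(n);E=m['extrinsics'];c=E[:3,:3]@P+E[:3,3];x=c[:2]/c[2];x=x*(1+m['k1']*(x@x))
    return np.array([m['cx'],m['cy']])+m['fx']*x
E
python3 - <<'E'
from h import *
s=cv2.imread('pics/s0.png');t=cv2.imread('pics/t0.png')
a=cv2.resize(t[130:250,220:420],(800,480),interpolation=cv2.INTER_CUBIC)
cv2.imwrite('pics/t0c.png',a)
b=cv2.resize(s[125:265,200:420],(792,504),interpolation=cv2.INTER_CUBIC)
cv2.imwrite('pics/s0c.png',b)
for n,im in(('s',s),('t',t)):
    h=cv2.cvtColor(im,cv2.COLOR_BGR2HSV)
    for c,lo,hi in(('green',(45,120,60),(80,255,255)),('blue',(100,120,50),(125,255,255)),('red',(0,190,120),(6,255,255))):
        k,_,st,ce=cv2.connectedComponentsWithStats(cv2.inRange(h,lo,hi))
        for i in range(1,k):
            if st[i,4]>12: print(n,c,st[i],ce[i].round(1))
E
```

```text
s green [322 155  12  10  55] [328.4 159.8]
s green [250 191   7   8  24] [253.2 195.2]
s green [281 212  10   8  32] [286.1 216. ]
s blue [205 150  35  53 757] [222.6 181.3]
s blue [244 186   9   6  21] [247.2 188. ]
s red [377 108  11  33 145] [383.3 121.2]
s red [387 283  16  17 169] [395.  289.8]
t green [311 156  17  14  58] [318.5 162.2]
t green [329 225   5   7  15] [331.5 227. ]
t blue [233 201  11  11  79] [238.4 205.4]
t blue [227 214  27  19 313] [241.3 223.5]
t red [426 221  11  11  37] [432.4 226.9]
```

View pics/t0c.png

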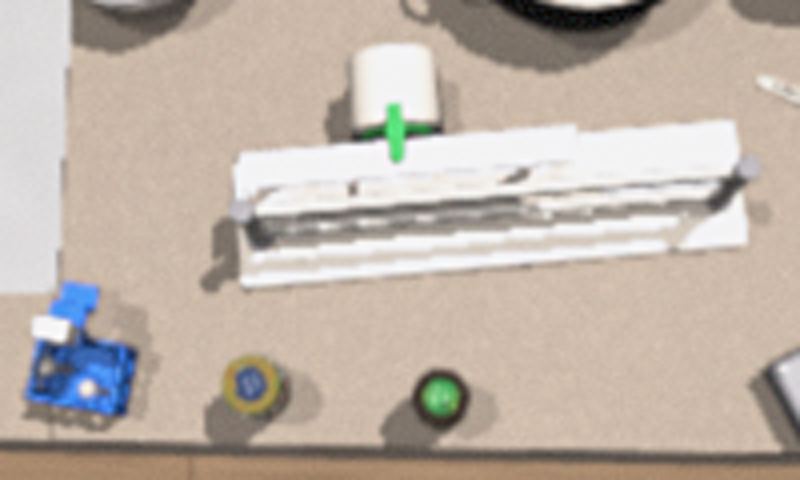

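View pics/s0c.png

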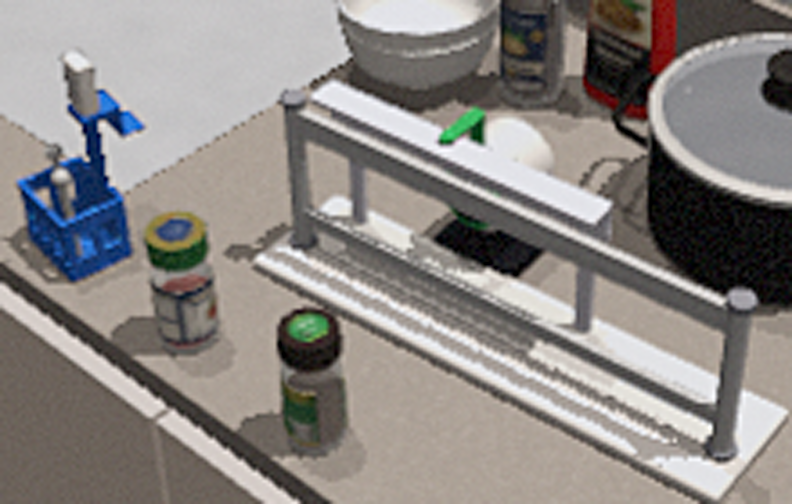

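Top crop: post tops at (242,210) and (748,167), pointer tip (397,160), grip top (53,329), guard strip starting at x≈577. Scene crop: post tops (293,97) and (741,298), pointer tip (441,140), grip top (78,58).

```bash
python3 - <<'E'
from h import *
T=lambda x,y:(220+(x+.5)/4-.5,130+(y+.5)/4-.5)
S=lambda x,y:(200+(x+.5)/3.6-.5,125+(y+.5)/3.6-.5)
P={}
for n,a,b in(('postL',(242,210),(293,97)),('postR',(748,167),(741,298)),('tip',(397,160),(441,140)),('gripTop',(53,329),(78,58)),('pepper',(441,397),(308,326)),('paprika',(251,383),(177,228)),('toe end mid',(80,285),(131,127))):
    P[n],e=tri(ray('top',T(*a)),ray('scene',S(*b))); print(n,P[n].round(4),'err',e.round(4))
print('plunger',plane('scene',(395,285.5),.082),plane('top',(432,226.5),.082))
d=P['postL']-P['postR'];print('len',np.linalg.norm(d),'yaw',np.arctan2(-d[0],d[1]))
# basket: blue outline corners and toe at known heights
print('toe',plane('top',T(80,285),.100),'griptop',plane('top',T(53,329),.173))
for c in((37,341),(135,349),(123,415),(27,404)): print(plane('top',T(*c),.06 if c[1]<400 else .06).round(4))
y=d[:2]/np.linalg.norm(d[:2]);c=(P['postL']+P['postR'])/2
print('centre',c,'tip along',(P['tip']-c)[:2]@y,'across',(P['tip']-c)[:2]@np.array([y[1],-y[0]]))
s=r.get_state();from scipy.spatial.transform import Rotation as R;print(R.from_quat(s['tool_rot']).as_matrix().round(3))
E
```

```text
postL [0.508  0.1588 0.1554] err 0.0004
postR [ 0.5463 -0.2174  0.1559] err 0.0003
tip [0.5478 0.0447 0.1507] err 0.0015
gripTop [0.4151 0.2921 0.1764] err 0.0001
pepper [0.3743 0.0087 0.1083] err 0.0001
paprika [0.3827 0.1534 0.1084] err 0.0006
toe end mid [0.456  0.2932 0.0899] err 0.0043
plunger [ 0.39772718 -0.30381347  0.082     ] [ 0.38763389 -0.30869868  0.082     ]
len 0.3781244848959969 yaw 0.1014694947691825
toe [0.45660888 0.28980515 0.1       ] griptop [0.41544649 0.29287871 0.173     ]
[0.4158 0.3313 0.06  ]
[0.4108 0.2522 0.06  ]
[0.3583 0.26   0.06  ]
[0.3655 0.3374 0.06  ]
centre [ 0.52711606 -0.02933723  0.15566198] tip along 0.07158874149409059 across 0.02804134989391003
[[-0.957  0.29  -0.001]
 [ 0.29   0.957 -0.002]
 [ 0.    -0.002 -1.   ]]
```

The manual's scale: shifts go in cm and turns go in units of 0.25 rad. Converting my numbers, -0.313 m is -31.3, -0.274 m is -27.4, -0.194 rad is -0.776.

```bash
python3 shift.py '[{"finger_gap": 0.8,"d": [-4,-3.5,0]},{"finger_gap": 0.8,"d": [-8.5,-7.4,0],"twist": -0.2},{"finger_gap": 0.8,"d": [-13,-11.4,-1],"twist": -0.4},{"finger_gap": 0.8,"d": [-17.5,-15.4,-1.7],"twist": -0.6},{"finger_gap": 0.8,"d": [-22,-19.4,-1.7],"twist": -0.776},{"finger_gap": 0.8,"d": [-26.5,-23.4,-1.7],"twist": -0.776},{"finger_gap": 0.8,"d": [-29.5,-26,-1.7],"twist": -0.776},{"finger_gap": 0.8,"d": [-31.3,-27.4,-1.7],"twist": -0.776},{"finger_gap": 0.8,"d": [-31.3,-27.4,-1.7],"twist": -0.776},{"finger_gap": 0.8,"d": [-31.3,-27.4,-1.7],"twist": -0.776},{"finger_gap": 0.8,"d": [-31.3,-27.4,-1.7],"twist": -0.776}]' 40
python3 - <<'E'
from h import *
s=r.get_state();im=snap('wrist','w0');print(s['tcp_pos'],s['tool_rot'],s['qvel'].round(3))
E
```

```text
t: 1.48
tcp_pos: [0.4151, 0.294, 0.2635]
tool_rot: [0.049, 0.999, 0.0, -0.0]
contact_force: [-0.6, 0.0, 0.4]
gripper_width: 0.8
grasp_force: 0.0
[0.41511001 0.29397406 0.2635245 ] [ 4.92257387e-02  9.98787652e-01  1.06329745e-05 -2.31227979e-04] [ 0.002  0.002 -0.001 -0.002  0.001 -0.003]
```

View pics/w0.png

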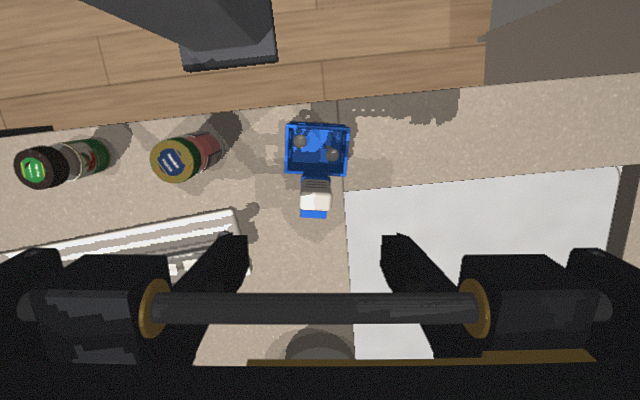

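Wrist view: basket rim corners at about (287,122), (349,126), (346,178) and (286,174). The lit top of the grip is at about (316,201), centred between the fingers.

```bash
python3 - <<'E'
from h import *
im=cv2.imread('pics/w0.png');s=r.get_state();h=cv2.cvtColor(im,cv2.COLOR_BGR2HSV)
m=cv2.inRange(h,(0,0,200),(180,70,255));m[:, :295]=0;m[:,336:]=0;m[:175]=0;m[222:]=0
k,_,st,ce=cv2.connectedComponentsWithStats(m)
for i in range(1,k):
    if st[i,4]>30:print(st[i],ce[i]); c=ce[i]; print('top',plane('wrist',c,.173,s),'tri',tri(ray('wrist',c,s),ray('top',(232.9,211.9))))
P=[plane('wrist',c,.06,s)[:2] for c in((287,122),(349,126),(346,178),(286,174))]
print(np.round(P,4));P=np.array(P)
for a,b in((0,1),(3,2)): d=P[b]-P[a];print('yaw',np.arctan2(-d[0],d[1]))
for a,b in((0,3),(1,2)): d=P[b]-P[a];print('yaw',np.arctan2(d[1],d[0]))
print(P.mean(0))
b=cv2.inRange(h,(100,120,50),(125,255,255))[100:185].copy();c=max(cv2.findContours(b,0,2)[0],key=cv2.contourArea);print(cv2.minAreaRect(c))
E
```

```text
[300 193  30  18 460] [314.88478261 201.88478261]
top [0.41452033 0.29544363 0.173     ] tri (array([0.41645098, 0.29487985, 0.16564558]), np.float64(0.0011155842943782982))
[[0.3559 0.2707]
 [0.3669 0.3384]
 [0.4255 0.3311]
 [0.414  0.2624]]
yaw -0.16043059781758162
yaw -0.16604052972210404
yaw -0.14217400793080506
yaw -0.12430585581356836
[0.39058381 0.3006665 ]
((316.55902099609375, 51.87664031982422), (64.08638763427734, 59.088314056396484), 1.5911403894424438)
```

```bash
python3 shift.py '[{"finger_gap": 0.7,"d": [0,0.1,3],"twist": 0.188},{"finger_gap": 0.7,"d": [0,0.1,6],"twist": 0.188},{"finger_gap": 0.7,"d": [0,0.1,9],"twist": 0.188},{"finger_gap": 0.7,"d": [0,0.1,11],"twist": 0.188},{"finger_gap": 0.7,"d": [0,0.1,12.15],"twist": 0.188},{"finger_gap": 0.7,"d": [0,0.1,12.15],"twist": 0.188},{"finger_gap": 0.1,"d": [0,0.1,12.15],"twist": 0.188},{"finger_gap": 0.1,"d": [0,0.1,12.15],"twist": 0.188},{"finger_gap": 0.1,"d": [0,0.1,12.15],"twist": 0.188},{"finger_gap": 0.1,"d": [0,0.1,12.15],"twist": 0.188},{"finger_gap": 0.1,"d": [0,0.1,12.15],"twist": 0.188},{"finger_gap": 0.1,"d": [0,0.1,12.15],"twist": 0.188}]' 40
```

```text
t: 3.02
tcp_pos: [0.4161, 0.2944, 0.1426]
tool_rot: [0.073, 0.997, 0.0, 0.0]
contact_force: [-0.6, 1.3, 1.5]
gripper_width: 0.29
grasp_force: 40.0
```

In the tool's units: -0.439 m is -43.9, -0.132 m is -13.2, -0.246 rad is -0.984.

```bash
python3 shift.py '[{"finger_gap": 0.1,"d": [0,0,-1.5]},{"finger_gap": 0.1,"d": [0,0,-5]},{"finger_gap": 0.1,"d": [0,0,-9]},{"finger_gap": 0.1,"d": [0,0,-12.5]},{"finger_gap": 0.1,"d": [0,0,-14]},{"finger_gap": 0.1,"d": [-0.6,-2,-14],"twist": -0.08},{"finger_gap": 0.1,"d": [-1.8,-6,-14],"twist": -0.2},{"finger_gap": 0.1,"d": [-3.2,-10.5,-14],"twist": -0.36},{"finger_gap": 0.1,"d": [-4.5,-15,-14],"twist": -0.48},{"finger_gap": 0.1,"d": [-5.9,-19.5,-14],"twist": -0.6},{"finger_gap": 0.1,"d": [-7.2,-24,-14],"twist": -0.72},{"finger_gap": 0.1,"d": [-8.6,-28.5,-14],"twist": -0.84},{"finger_gap": 0.1,"d": [-9.9,-33,-14],"twist": -0.984},{"finger_gap": 0.1,"d": [-11.3,-37.5,-14],"twist": -0.984},{"finger_gap": 0.1,"d": [-12.4,-41.2,-14],"twist": -0.984},{"finger_gap": 0.1,"d": [-13,-43.1,-14],"twist": -0.984},{"finger_gap": 0.1,"d": [-13.2,-43.9,-14],"twist": -0.984},{"finger_gap": 0.1,"d": [-13.2,-43.9,-14],"twist": -0.984},{"finger_gap": 0.1,"d": [-13.2,-43.9,-14],"twist": -0.984}]'
python3 - <<'E'
from h import *
t=snap('top','t1');s=snap('scene','s1')
st=r.get_state();print(st['tcp_pos'],st['tool_rot'],st['gripper_width'])
c=cv2.resize(t[120:250,300:460],(640,520),interpolation=cv2.INTER_CUBIC)
d=cv2.resize(s[110:310,260:460],(600,600),interpolation=cv2.INTER_CUBIC)
cv2.imwrite('pics/c1.png',cv2.resize(np.hstack([s[60:360,240:640],t[60:360,240:640]]),(800,300))[:,:,::-1])
cv2.imwrite('pics/d1.png',d[:,:,::-1])
E
```

```text
t: 5.4
tcp_pos: [0.4821, -0.1583, 0.2822]
tool_rot: [-0.05, 0.999, 0.0, -0.0]
contact_force: [0.1, 0.7, -1.6]
gripper_width: 0.287
grasp_force: 40.0
[ 0.48217627 -0.15841985  0.28227855] [-5.02532242e-02  9.98736502e-01  1.10361397e-04  4.02998054e-05] 0.29285912673665104
```

View pics/c1.png

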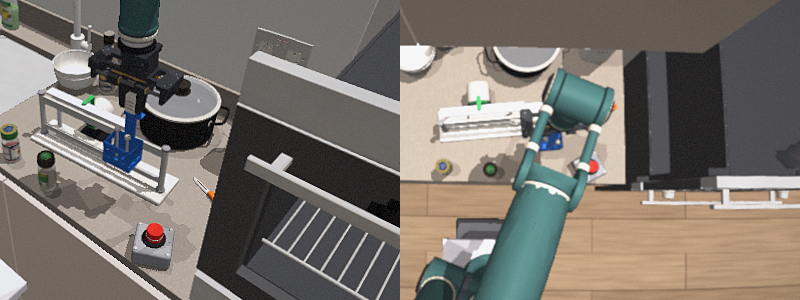

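Side by side: in the scene view (left) the basket hangs upright, square to the rail and in front of its right end. Both jars are still standing.

In the tool's units: 0.077 m is 7.7, 0.07 m is 7.

```bash
python3 shift.py '[{"finger_gap": 0.1,"d": [0,0,2]},{"finger_gap": 0.1,"d": [0,0,5]},{"finger_gap": 0.1,"d": [0,0,7]},{"finger_gap": 0.1,"d": [0,0,7.7]},{"finger_gap": 0.1,"d": [-1,0,7.7]},{"finger_gap": 0.1,"d": [-2,0,7.7]},{"finger_gap": 0.1,"d": [-3,0,7.7]},{"finger_gap": 0.1,"d": [-3.7,0,7.7]},{"finger_gap": 0.1,"d": [-3.7,0,7.7]},{"finger_gap": 0.1,"d": [-3.7,0,7.7]},{"finger_gap": 0.1,"d": [-3.7,0,7.7]}]'
for i in 1 2 3 4; do :; done
python3 shift.py '[{"finger_gap": 0.1,"d": [-0.1,0,0]},{"finger_gap": 0.1,"d": [-0.2,0,0]},{"finger_gap": 0.1,"d": [-0.3,0,0]},{"finger_gap": 0.1,"d": [-0.4,0,0]},{"finger_gap": 0.1,"d": [-0.5,0,0]},{"finger_gap": 0.1,"d": [-0.6,0,0]},{"finger_gap": 0.1,"d": [-0.6,0,0]},{"finger_gap": 0.1,"d": [-0.6,0,0]}]'
```

```text
t: 6.88
tcp_pos: [0.5187, -0.1558, 0.2051]
tool_rot: [-0.049, 0.999, 0.0, -0.0]
contact_force: [0.8, -0.7, -1.7]
gripper_width: 0.289
grasp_force: 40.0
t: 7.88
tcp_pos: [0.525, -0.1552, 0.2052]
tool_rot: [-0.05, 0.999, 0.0, -0.0]
contact_force: [-1.0, -0.1, -1.8]
gripper_width: 0.291
grasp_force: 40.0
```

In the tool's units: -0.004 m is -0.4, -0.003 m is -0.3.

```bash
python3 shift.py '[{"finger_gap": 0.1,"d": [-0.1,0,0]},{"finger_gap": 0.1,"d": [-0.2,0,0]},{"finger_gap": 0.1,"d": [-0.3,0,0]},{"finger_gap": 0.1,"d": [-0.4,0,0]},{"finger_gap": 0.1,"d": [-0.4,0,0]},{"finger_gap": 0.1,"d": [-0.4,0,0]}]'
python3 - <<'E'
from h import *
im=snap('scene','s2');cv2.imwrite('pics/s2c.png',cv2.resize(im[130:260,320:440],(720,780),interpolation=cv2.INTER_CUBIC)[100:700,:,::-1])
print(r.get_state()['contact_force'])
E
```

```text
t: 8.62
tcp_pos: [0.5289, -0.1548, 0.2052]
tool_rot: [-0.05, 0.999, 0.0, -0.0]
contact_force: [0.1, 0.6, -1.6]
gripper_width: 0.292
grasp_force: 40.0
[ 0.36166304  0.15651667 -2.07221076]
```

View pics/s2c.png

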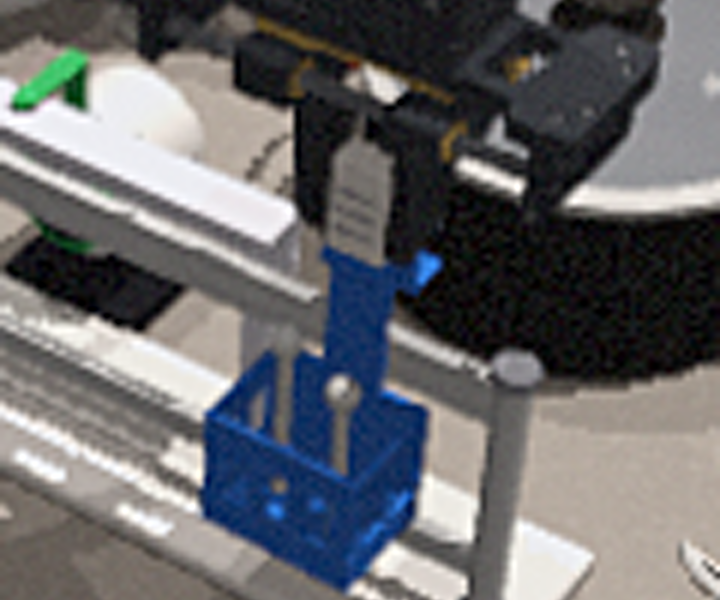

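The strap stands just in front of the bar and the leg and toe are behind it. I'll probe for contact with the bar to centre the slot.

In the tool's units: -0.003 m is -0.3, -0.002 m is -0.2.

```bash
python3 shift.py '[{"finger_gap": 0.1,"d": [-0.1,0,0]},{"finger_gap": 0.1,"d": [-0.2,0,0]},{"finger_gap": 0.1,"d": [-0.3,0,0]},{"finger_gap": 0.1,"d": [-0.3,0,0]},{"finger_gap": 0.1,"d": [-0.3,0,0]}]';python3 shift.py '[{"finger_gap": 0.1,"d": [-0.1,0,0]},{"finger_gap": 0.1,"d": [-0.2,0,0]},{"finger_gap": 0.1,"d": [-0.2,0,0]},{"finger_gap": 0.1,"d": [-0.2,0,0]}]'
```

```text
t: 9.3
tcp_pos: [0.5319, -0.1545, 0.2052]
tool_rot: [-0.05, 0.999, 0.0, -0.0]
contact_force: [-0.3, -0.2, -2.0]
gripper_width: 0.291
grasp_force: 40.0
t: 9.8
tcp_pos: [0.5334, -0.1543, 0.2052]
tool_rot: [-0.05, 0.999, 0.0, -0.001]
contact_force: [-4.0, -0.8, 0.6]
gripper_width: 0.291
grasp_force: 40.0
```

In the tool's units: 0.034 m is 3.4, 0.03 m is 3.

```bash
python3 shift.py '[{"finger_gap": 0.1,"d": [0.25,0,0]},{"finger_gap": 0.1,"d": [0.45,0,0]},{"finger_gap": 0.1,"d": [0.45,0,0.6]},{"finger_gap": 0.1,"d": [0.45,0,1.2]},{"finger_gap": 0.1,"d": [0.45,0,1.8]},{"finger_gap": 0.1,"d": [0.45,0,2.4]},{"finger_gap": 0.1,"d": [0.45,0,3]},{"finger_gap": 0.1,"d": [0.45,0,3.4]},{"finger_gap": 0.1,"d": [0.45,0,3.4]},{"finger_gap": 0.1,"d": [0.45,0,3.4]}]'
python3 - <<'E'
from h import *
im=cv2.imread('pics/t0.png');h=cv2.cvtColor(im,cv2.COLOR_BGR2HSV);m=cv2.inRange(h,(45,100,60),(80,255,255))[150:180,305:335]
for y in range(30):
    x=np.where(m[y])[0]
    if len(x): print(y+150,x+305)
P=plane('top',(318.9,168.5),.1505);s=r.get_state();print(P,(P-s['tcp_pos'])[:2]@np.array([-.1,.995]))
E
```

```text
t: 11.05
tcp_pos: [0.5296, -0.1548, 0.1714]
tool_rot: [-0.05, 0.999, -0.0, 0.0]
contact_force: [0.5, -0.3, -2.1]
gripper_width: 0.29
grasp_force: 40.0
156 [317 318 319]
157 [317 318 319]
158 [317 318 319]
159 [317 318 319]
160 [317 318 319 320]
161 [316 317 318 319 320 321 322 323 324 325]
162 [314 315 316 317 318 319 320 321 322 323 324 325 326 327]
163 [311 312 313 314 315 316 317 318 319 320 321]
164 [311 317 318 319 320]
165 [317 318 319 320]
166 [318 319 320]
167 [318 319 320]
168 [318 319 320]
169 [318 319]
[0.5517906  0.04421957 0.1505    ] 0.19579058022432716
```

In the tool's units: 0.06 m is 6, 0.048 m is 4.8.

```bash
python3 shift.py '[{"finger_gap": 0.1,"d": [0,0.6,0]},{"finger_gap": 0.1,"d": [0,1.8,0]},{"finger_gap": 0.1,"d": [0,3.3,0]},{"finger_gap": 0.1,"d": [0,4.8,0]},{"finger_gap": 0.1,"d": [0,6,0]},{"finger_gap": 0.1,"d": [0,6,0]}]';python3 shift.py '[{"finger_gap": 0.1,"d": [0,0.6,0]},{"finger_gap": 0.1,"d": [0,1.8,0]},{"finger_gap": 0.1,"d": [0,3.3,0]},{"finger_gap": 0.1,"d": [0,4.8,0]},{"finger_gap": 0.1,"d": [0,6.3,0]},{"finger_gap": 0.1,"d": [0,7,0]},{"finger_gap": 0.1,"d": [0,7,0]}]'
```

```text
t: 11.8
tcp_pos: [0.5234, -0.0939, 0.1712]
tool_rot: [-0.05, 0.999, 0.0, -0.0]
contact_force: [0.7, -0.9, -0.6]
gripper_width: 0.289
grasp_force: 40.0
t: 12.68
tcp_pos: [0.5165, -0.0248, 0.1712]
tool_rot: [-0.05, 0.999, -0.0, 0.0]
contact_force: [0.1, 0.0, -2.8]
gripper_width: 0.293
grasp_force: 40.0
```

```bash
python3 shift.py '[{"finger_gap": 0.1,"d": [0,0.6,0]},{"finger_gap": 0.1,"d": [0,1.8,0]},{"finger_gap": 0.1,"d": [0,3.3,0]},{"finger_gap": 0.1,"d": [0,4.8,0]},{"finger_gap": 0.1,"d": [0,6,0]},{"finger_gap": 0.1,"d": [0,6.6,0]},{"finger_gap": 0.1,"d": [0,6.6,0]},{"finger_gap": 0.1,"d": [0,6.6,0]}]'
python3 - <<'E'
from h import *
s=r.get_state();w=snap('wrist','w3');im=snap('scene','s3')
a=cv2.resize(im[100:250,250:400],(400,400),interpolation=cv2.INTER_CUBIC);b=cv2.resize(w[100:300,220:420],(400,400),interpolation=cv2.INTER_CUBIC)
cv2.imwrite('pics/c3.png',np.hstack([a,b])[:,:,::-1]);print(s['contact_force'],s['tcp_pos'])
E
```

```text
t: 13.68
tcp_pos: [0.5101, 0.0401, 0.1712]
tool_rot: [-0.05, 0.999, -0.0, -0.0]
contact_force: [-0.5, 0.5, -3.0]
gripper_width: 0.293
grasp_force: 40.0
[-0.48204287  0.48573153 -2.95617066] [0.5100684  0.04013504 0.17120208]
```

View pics/c3.png

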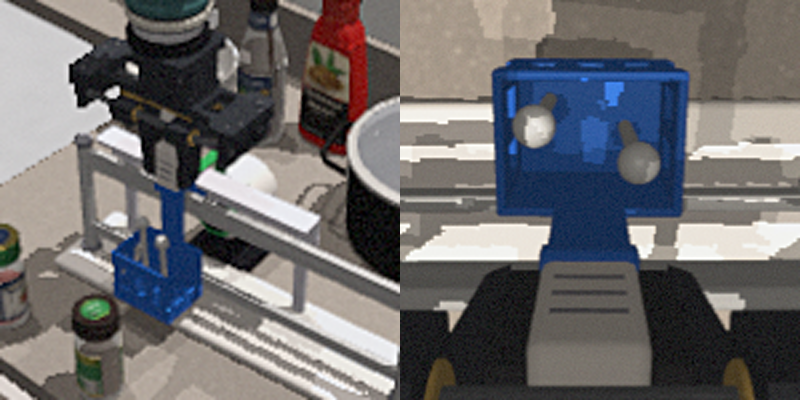

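Left: the basket hangs on the bar with the green pointer just behind the fingers. Right: the basket is square in the gripper. Next I lower it until the bridge rests, then open.

```bash
python3 shift.py '[{"finger_gap": 0.1,"d": [0,0,0.15]},{"finger_gap": 0.1,"d": [0,0,0.3]},{"finger_gap": 0.1,"d": [0,0,0.45]},{"finger_gap": 0.1,"d": [0,0,0.45]},{"finger_gap": 0.1,"d": [0,0,0.45]}]' 10; python3 shift.py '[{"finger_gap": 0.6},{"finger_gap": 0.6},{"finger_gap": 0.6},{"finger_gap": 0.6},{"finger_gap": 0.6},{"finger_gap": 0.6,"d": [0,0,-2]},{"finger_gap": 0.6,"d": [0,0,-5]},{"finger_gap": 0.6,"d": [0,0,-9]},{"finger_gap": 0.6,"d": [0,0,-11.5]},{"finger_gap": 0.6,"d": [0,0,-12]},{"finger_gap": 0.6,"d": [0,0,-12]},{"finger_gap": 0.6,"d": [0,0,-12]}]'
python3 - <<'E'
from h import *
s=r.get_state();w=snap('wrist','w4');im=snap('scene','s4')
a=cv2.resize(im[100:250,250:400],(400,400),interpolation=cv2.INTER_CUBIC);b=cv2.resize(w[80:330,190:440],(400,400),interpolation=cv2.INTER_CUBIC)
cv2.imwrite('pics/c4.png',np.hstack([a,b])[:,:,::-1]);print(s['contact_force'],s['tcp_pos'])
E
```

```text
t: 14.4
tcp_pos: [0.51, 0.0401, 0.1675]
tool_rot: [-0.05, 0.999, -0.0, 0.0]
contact_force: [-3.4, -1.4, 4.8]
gripper_width: 0.295
grasp_force: 10.0
t: 15.9
tcp_pos: [0.5092, 0.0403, 0.2849]
tool_rot: [-0.05, 0.999, 0.0, -0.001]
contact_force: [0.5, -0.1, 0.3]
gripper_width: 0.599
grasp_force: 0.0
[ 0.46845537 -0.14184455  0.34948881] [0.50916296 0.04029057 0.28492921]
```

View pics/c4.png

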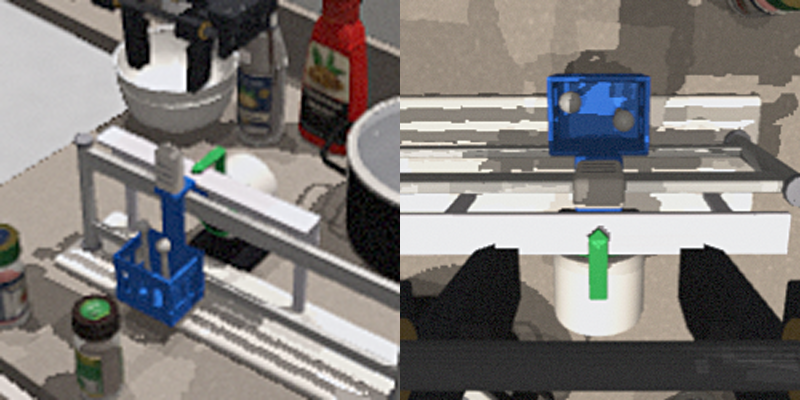

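The basket hangs freely with its hook over the bar. In the wrist view the grip block and the pointer line up (both at crop x≈599). Next, the button.

```bash
python3 shift.py '[{"finger_gap": 0.6,"d": [1.2,-2.6,0]},{"finger_gap": 0.6,"d": [3,-6.6,0]},{"finger_gap": 0.6,"d": [5,-11,0]},{"finger_gap": 0,"d": [7,-15.4,0]},{"finger_gap": 0,"d": [9,-19.8,0]},{"finger_gap": 0,"d": [11,-24.3,0]},{"finger_gap": 0,"d": [12.8,-28.3,0]},{"finger_gap": 0,"d": [14.3,-31.5,0]},{"finger_gap": 0,"d": [15.1,-33.3,0]},{"finger_gap": 0,"d": [15.1,-33.3,0]},{"finger_gap": 0,"d": [15.1,-33.3,0]},{"finger_gap": 0,"d": [15.1,-33.3,0]}]' 20
cat > btn.py <<'E'
from h import *
import sys
s=r.get_state();w=snap('wrist',sys.argv[1]);h=cv2.cvtColor(w,cv2.COLOR_RGB2HSV)
m=cv2.inRange(h,(0,150,80),(8,255,255))|cv2.inRange(h,(172,150,80),(180,255,255))
k,_,st,ce=cv2.connectedComponentsWithStats(m)
for i in range(1,k):
    if st[i,4]>50: print(st[i],ce[i],plane('wrist',ce[i],.082,s).round(4),s['tcp_pos'].round(4))
cv2.imwrite(f'pics/{sys.argv[1]}.png',w[:,:,::-1])
E
python3 btn.py w5
```

```text
t: 17.5
tcp_pos: [0.3932, -0.3049, 0.2867]
tool_rot: [-0.05, 0.999, 0.0, 0.0]
contact_force: [0.6, -0.2, -0.2]
gripper_width: 0.004
grasp_force: 0.0
[295 151  32  31 757] [310.51915456 166.53764861] [ 0.3873 -0.3086  0.082 ] [ 0.3932 -0.3049  0.2867]
```

View pics/w5.png

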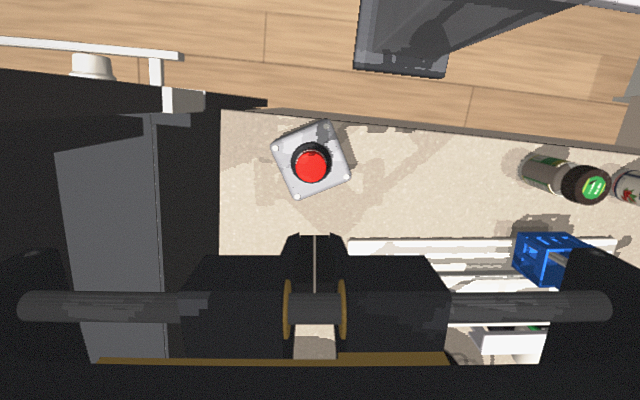

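Wrist view: the red plunger top is a full disc at (310.5,166.5), the collar and box are below it, and the fingers are shut. It agrees with the top camera to within 1 mm.

```bash
python3 - <<'E'
from h import *
s=r.get_state();print(tri(ray('wrist',(310.5,166.5),s),ray('top',(432.4,226.9))))
E
python3 shift.py '[{"finger_gap": 0,"d": [0.3,-0.2,2]},{"finger_gap": 0,"d": [0.5,-0.35,6]},{"finger_gap": 0,"d": [0.5,-0.35,10]},{"finger_gap": 0,"d": [0.5,-0.35,14]},{"finger_gap": 0,"d": [0.5,-0.35,17]},{"finger_gap": 0,"d": [0.5,-0.35,18.3]},{"finger_gap": 0,"d": [0.5,-0.35,18.7]},{"finger_gap": 0,"d": [0.5,-0.35,18.7]},{"finger_gap": 0,"d": [0.5,-0.35,18.7]}]'
```

```text
(array([ 0.38614109, -0.30872782,  0.08743042]), np.float64(0.0001753609062392741))
t: 18.68
tcp_pos: [0.389, -0.3107, 0.1011]
tool_rot: [-0.05, 0.999, -0.001, 0.001]
contact_force: [0.1, 0.0, 0.1]
gripper_width: 0.005
grasp_force: 0.0
```

In the tool's units: 0.0145 m is 1.45, 0.012 m is 1.2.

```bash
python3 shift.py '[{"finger_gap": 0,"d": [0,0,0.4]},{"finger_gap": 0,"d": [0,0,0.8]},{"finger_gap": 0,"d": [0,0,1.2]},{"finger_gap": 0,"d": [0,0,1.45]},{"finger_gap": 0,"d": [0,0,1.45]},{"finger_gap": 0,"d": [0,0,1.45]}]'; python3 shift.py '[{"finger_gap": 0,"d": [0,0,0.3]},{"finger_gap": 0,"d": [0,0,0.6]},{"finger_gap": 0,"d": [0,0,0.6]},{"finger_gap": 0,"d": [0,0,0.6]}]'
```

```text
t: 19.42
tcp_pos: [0.3882, -0.3101, 0.0857]
tool_rot: [-0.05, 0.999, -0.0, 0.0]
contact_force: [-1.7, 1.3, 5.5]
gripper_width: 0.007
grasp_force: 2.9
t: 19.92
tcp_pos: [0.3882, -0.3101, 0.08]
tool_rot: [-0.05, 0.999, -0.0, -0.0]
contact_force: [-2.2, 2.0, 9.3]
gripper_width: 0.006
grasp_force: 4.3
```

```bash
python3 - <<'E'
from h import *
im=snap('scene','s6');w=snap('wrist','w6')
a=cv2.resize(im[100:250,240:390],(400,400),interpolation=cv2.INTER_CUBIC);b=cv2.resize(im[260:330,360:430],(400,400),interpolation=cv2.INTER_CUBIC)
cv2.imwrite('pics/c6.png',np.hstack([a,b])[:,:,::-1]);s=r.get_state();print(s['contact_force'],s['tcp_pos'])
E
```

```text
[-2.32474082  1.68672195  9.27534633] [ 0.38824802 -0.31011104  0.08005944]
```

View pics/c6.png

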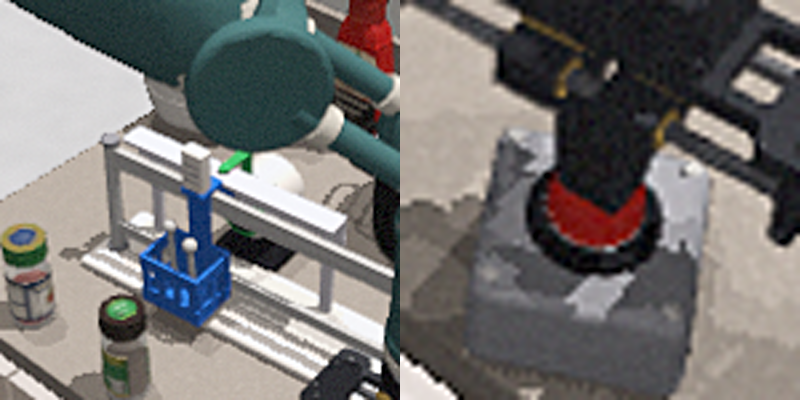

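Left: the basket hangs at the pointer and both jars are standing. Right: the ring is level with the collar at about (600,245). The 9.3 N push and the fingertip height of 72 mm both match half travel.

```bash
python3 -c "
from plant import r
print(r.sign_off())"
```

```text
the job is handed in; nothing more can be done
None
```

The basket is hooked on the upper bar and hangs free with its hook in line with the green pointer. The gripper is holding the button half-way down (about 10 mm in, 9.3 N), both jars stand where they were, and I handed the job in at about 20 s.

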